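Change to the finishing stone and set a graver to its sharpening angle

ROBOT

A 6-joint arm with a two-finger parallel gripper is mounted at the origin on a cart in front of the work surface, level with it; the furniture and walls round the work are solid. World frame = base frame: x ahead of the robot, y to its left, z up, the work surface at z = 0. Lengths are in m, angles in degrees, forces in N, time in s.
With the tool pointing down it reaches from about 0.325 to 0.85 m from the base axis. Payload 15.5 kg.
Tool frame: the origin (TCP) lies midway between the tips of the shut fingers; the grasp point (between the pads) lies 19 mm behind it; z points along the fingers, y is the line along which they close (so a half turn about z gives the same grasp; the last joint's range is limited). The gripper opens to 91 mm and grips with 3 to 60 N. Pads are 32 mm wide; open, the fingers measure 118 mm over their backs; the gripper's body (76 mm by 178 mm) begins 60 mm behind the grasp point.
Start: joints at [-81.561, 28.281, 77.091, -0, 74.628, -5.472], TCP at [0.15, -0.607, 0.214] pointing down, gripper open.
Joint ranges: [-166.48, 166.48], [-47.26, 123.95], [12.59, 153.08], [-70.14, 250.14], [6.76, 159.57], [-176.63, 176.63]. Speed limits (degrees/s): [108.29, 108.29, 147.25, 172.46, 172.46, 172.46].

INTERFACE

Orientations are given as a 3x3 rotation matrix whose columns are the frame's x, y, z axes.
In Python, from bench import ctrl gives the robot as it stands. The module is installed in compiled form; this text tells all that it offers. Calls block until the motion is done:
- ctrl.goto(position, orientation): joint-space move of the TCP to a pose.
- ctrl.move_l(position, vel=0.15, ori=None, contact_N=None): straight line of the TCP; ori=None keeps the orientation; vel is the mean speed in m/s. With contact_N (N) it stops when the force on the tool has changed by that much, and returns True; else False.
- ctrl.movej(angles): joint-space move.
- ctrl.command_gripper(opening): opening from 0.0 (shut) to 1.0 (fully open); the grip force is fixed at half the most; returns when the fingers have stopped.
- ctrl.sleep(seconds).
- ctrl.ik(position, orientation): joint angles nearest the present ones, or None.
- ctrl.read_camera(name): name is "side" or "top" or "wrist"; returns the picture (480x640x3 uint8, blue, green, red); there is no depth.
- ctrl.camera_params(name): a dict with "fx", "fy", "cx", "cy" (pixels), "pose" (4x4, takes a point from camera to world coordinates); the wrist camera has in their place "T_tool_cam" (4x4, takes a point from camera to tool coordinates, whose origin is the TCP and whose axes are the flange's). Camera axes: x right, y up, looking along -z (the intrinsics and any distortion apply to the point x, -y, -z); pixel columns grow to the right and rows downward; lengths in m; the calibration is good to about 2 mm. A picture is of the moment at which its call begins: read the wrist's pose just before it. camera_params takes no time and is no camera call.
A pose or a line that the arm cannot do raises ctrl.MotionError and nothing moves.
- ctrl.sign_off(): hands the job in; it is judged then, once.
Readings, each from a call of its own:
- ctrl.current_t(): time.
- ctrl.current_q(): joint angles.
- ctrl.current_dq(): joint speeds.
- ctrl.current_effort(): joint torques, N m.
- ctrl.current_tool_pos(): TCP position.
- ctrl.current_eef_rot(): TCP orientation.
- ctrl.current_contact_force(): force on the tool from outside, world axes, zero at the start.
- ctrl.current_wrist_torque(): the same for the moment, N m.
- ctrl.current_grip_width(): opening from 0.0 (shut) to 1.0 (fully open).
- ctrl.current_grasp_force(): force on a finger pad.
Only numpy, scipy, OpenCV 4.12 (cv2) and the standard library are available. Lean on these libraries where they do the work, as an engineer would, in place of code of your own. Each camera call takes 0.05 s, during which the arm holds its last target. There are 200 camera calls.

TASK

Change the sharpening stone: put the coarse grey stone from the wooden stone base into the empty place of the stone rack and the white finishing stone from the rack into the pocket of the base, both fully home and let go; leave the brown stone, the oil pot and the loupe alone. Then lift the graver holder out of its stand, set its tip on the white stone with the holder upright, and rock it over sideways on its tip until the swinging black pointer of its angle gauge settles on the red index. Finish while still holding it so, leaning only in the plane of the dial, the spring-loaded graver pressing lightly on the stone and nothing else touching the holder.

Things in the scene. Friction and masses are not known exactly. Their poses are not given: they have to be found in the camera images.
- white_stone: white ceramic finishing stone, 22 x 68 x 13 mm (x, y, z), 50 g, loose in one of two places of the rack (the brown one is in the other); origin at the centre of its underside, long side along its y
- brown_stone: orange-brown stone of the same size, loose in the rack; stays there; origin at the centre of its underside
- grey_stone: coarse grey stone of the same size, 50 g, loose, in the pocket of the stone base at the start; origin at the centre of its underside, long side along its y
- stone_rack: dark wooden rack, 236 x 104 x 14 mm (x, y, z), fixed, with three pockets side by side, 75 mm apart along its x, each 28 x 74 mm (x, y) and 5 mm deep; a stone in it stands 8 mm proud; origin at the centre of the underside
- free_slot (a point): centre of the floor of the rack's empty pocket, the one at its -x end, 9 mm above the bench; axes as the rack: pocket's long side along y
- stone_base: wooden block, 64 x 116 x 18 mm (x, y, z), fixed, origin at the centre of its underside, with an open-topped pocket for one stone in the middle of its top: 26 x 72 mm (x, y), 5 mm deep, so a seated stone has 2 mm play on each side and stands 8 mm proud, its top 26 mm above the bench
- pocket_floor (a point): centre of the pocket's floor, 13 mm above the bench; axes as the base: pocket's long side along y
- holder_stand: square aluminium stand, 72 x 72 x 50 mm on an 80 x 80 x 4 mm foot, fixed, with an upright 18 mm hole, 46 mm deep, in the middle; origin at the centre of its underside
- graver_holder: graver holder with angle gauge, loose, 0.2 kg, in the stand. Origin: centre of the underside of its brass collar (28 mm across), which rests on the stand's top; z up. Steel chuck 16 mm across from 22 mm below the origin, in the stand's hole; round black gauge case 60 mm across, 18 thick, centred 37 mm above the origin, white dial on its -x side; steel grip block 24 x 24 mm, 65 to 101 mm above
- grip (a point): middle of the grip block's height to grasp at, 85 mm above the holder's origin, 129 mm above the graver's tip; axes as the holder's. Grasp it from above across x or y
- graver_tip (a point): worn, rounded tip of the steel graver, a 5 mm rod, 44 mm below the holder's origin, inside the stand's hole at the start: lift straight up at least 46 mm; axes as the holder's
- graver (a joint): travel of the graver up into the holder, m: 0 at rest (fully out), 0.008 at its stop; a spring pushes it out with 1.4 N at 0, rising by 0.35 N per mm
- pointer (a joint): angle of the black pointer, a pendulum that keeps its needle upward and stops swinging within a second, rad. It equals the holder's sideways lean: 0 upright, positive when the holder's top leans towards its own -y (a positive turn about its own x), to the right for one facing the dial; the needle then stands left on the dial
- index (a joint): angle of the red index on the dial's rim, rad, same axis, zero and sense as the pointer; set stiffly between 0.25 and 0.50 (left of the dial's top for one facing it, so the holder must lean to his right). Not to be turned
- pointer_tip (a point): tip of the black needle, 21.5 mm from the dial axis
- index_tip (a point): inner end of the red index, 18 mm from the dial axis; the index is 4 mm wide
- red_oil_pot: black oil pot with red lid, 37 mm across, 32 mm high, loose bystander; origin at the centre of its underside
- loupe: black loupe, 38 mm across, 32 mm high, loose bystander; origin at the centre of its underside
Mind the look-alikes: they are no part of the job. Leave any green look-alike of the white_stone alone.

How it is judged (in metres and radians):
On the way, in this order (a step that is already met when the one before it is completed fails the run):
1. the grey stone lies fully home in the empty place of the rack and is released (horizontal distance between grey_stone and free_slot below 0.006 m and z of grey_stone in the frame of free_slot below 0.0015 m and angle between the y axis of grey_stone and the y axis of stone_rack, either way round below 0.15 rad and contact force between the fingers and grey_stone below 0.1 N), for 0.2 s.
2. the white stone lies fully home in the pocket of the stone base and is released (horizontal distance between white_stone and pocket_floor below 0.004 m and z of white_stone in the frame of pocket_floor below 0.0015 m and angle between the y axis of white_stone and the y axis of stone_base, either way round below 0.12 rad and contact force between the fingers and white_stone below 0.1 N), for 0.2 s.
3. the graver holder is lifted clear of its stand (height (world z) of graver_tip above 0.051 m and contact force between the fingers and graver_holder above 1 N), for 0.1 s.
4. the graver's tip stands on the white stone with the holder about upright (within 0.12 rad), before it is rocked over (contact force between graver and white_stone above 0.3 N and angle between graver_holder's own z axis and vertical below 0.12 rad), for 0.2 s.
At the end, for the whole second after the job is handed in: Gripper holds the holder; only its graver touches the white stone (0.5 to 12 N); pointer at rest within 0.07 rad of the unturned index; lean out of the dial's plane under 0.2 rad; white stone home in the base (4 mm, 0.12 rad), grey in the rack (6 mm, 0.15 rad), 1.5 mm from the floor (all of step 1 and all of step 2 and angle between the z axis of pointer_tip and the z axis of index_tip, either way round below 0.07 rad and velocity of joint pointer between -0.3 and 0.3 rad/s and value of joint index between 0.2 and 0.55 rad and angle between graver_holder's own x axis and vertical between 1.37 and 1.77 rad and contact force between graver and white_stone between 0.5 and 12 N and contact force between the fingers and graver_holder above 1 N and contact force between graver_holder and stone_base below 0.1 N and contact force between graver_holder and holder_stand below 0.1 N and height (world z) of graver_holder above 0.05 m); the arm keeps its last pose, push and grip.
It fails at once if the brown stone is moved by more than 20 mm (distance of brown_stone from where it was at the start of the episode above 0.02 m).
It fails at once if the oil pot or the loupe is moved by more than 20 mm (distance of any of red_oil_pot, loupe from where it was at the start of the episode above 0.02 m).
It fails at once if the graver is jammed into the stone with more than 25 N (contact force between graver and white_stone above 25 N).
It also fails if it takes over 61 s, if anything falls off the work surface, if the arm or the gripper's body presses on something with over 40 N, if the wrist force passes 120 N, or if a joint passes its speed limit or range.

## Working session

There is one attempt and no reset: what is moved stays moved. The work goes in short steps, each a Python script; the robot and the scene stay as the last script left them, time stands still between calls to the robot, and variables do not carry over. Pictures are saved under pics/ and viewed, at most 10 in all, crops included, and the job is handed in when it is done.

```bash
mkdir -p pics; python3 - <<'E'
from bench import ctrl
import cv2, numpy as np
np.set_printoptions(precision=4,suppress=True)
for n in ("side","top","wrist"):
    im=ctrl.read_camera(n); cv2.imwrite(f"pics/{n}0.png",im); print(n,ctrl.camera_params(n))
print(ctrl.current_t(),ctrl.current_tool_pos(),ctrl.current_eef_rot(),ctrl.current_q())
E
```

```text
side {'fx': 547.4991479713528, 'fy': 547.4991479713528, 'cx': 319.36998277746494, 'cy': 241.16010975501771, 'pose': array([[ 0.9999, -0.0127, -0.0116,  0.5218],
       [ 0.0004,  0.6914, -0.7225, -0.6838],
       [ 0.0172,  0.7223,  0.6913,  0.815 ],
       [ 0.    ,  0.    ,  0.    ,  1.    ]])}
top {'fx': 499.1458493249949, 'fy': 499.1458493249949, 'cx': 316.3447225686647, 'cy': 240.34750018456177, 'pose': array([[ 0.0236,  0.9717, -0.2351,  0.3235],
       [-0.9997,  0.0242, -0.0006,  0.0675],
       [ 0.0051,  0.235 ,  0.972 ,  1.0219],
       [ 0.    ,  0.    ,  0.    ,  1.    ]])}
wrist {'fx': 357.67459241913787, 'fy': 357.67459241913787, 'cx': 319.9408865950885, 'cy': 239.62931408515792, 'T_tool_cam': array([[-0.0008,  0.9636,  0.2673,  0.0749],
       [ 1.    ,  0.0009, -0.0002, -0.0007],
       [-0.0005,  0.2673, -0.9636, -0.1709],
       [ 0.    ,  0.    ,  0.    ,  1.    ]])}
0.15 [ 0.1502 -0.6064  0.2135] [[ 0.9707  0.2405 -0.0001]
 [ 0.2405 -0.9707  0.0009]
 [ 0.0001 -0.0009 -1.    ]] [-81.5588  28.306   77.1191   0.0005  74.6266  -5.4727]
```

View pics/top0.png

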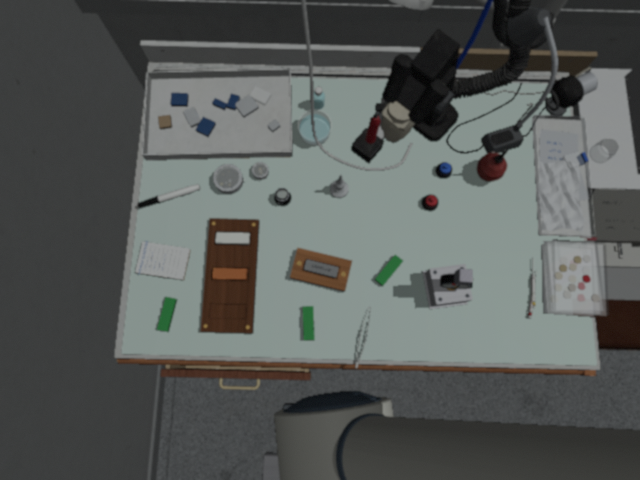

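View pics/side0.png

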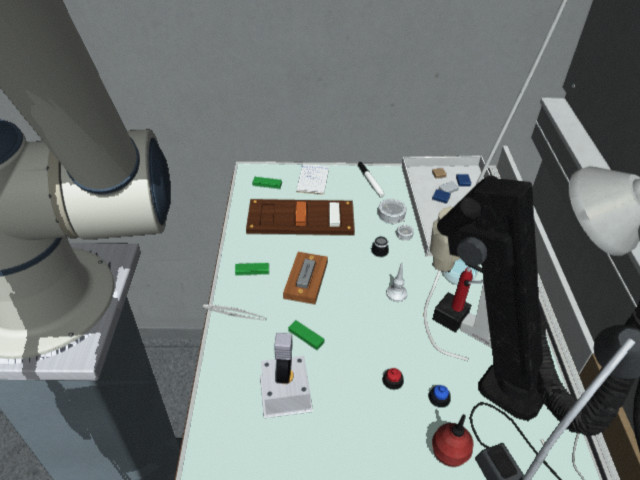

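The top view shows the rack at about (232,275), with white at (233,238), brown at (230,274) and the empty place at about (228,310). The base with the grey stone is at (320,270), the holder in its stand at (450,285), the oil pot at (430,202) and the loupe at (283,197). The side view agrees. The dial isn't visible from either camera, so it probably faces the robot.

```bash
cat > h.py <<'E'
from bench import ctrl
import cv2, numpy as np
np.set_printoptions(precision=4,suppress=True)
def cam(n):
    p=ctrl.camera_params(n)
    if n=="wrist":
        T=np.eye(4);T[:3,:3]=ctrl.current_eef_rot();T[:3,3]=ctrl.current_tool_pos();P=T@p["T_tool_cam"]
    else:P=p["pose"]
    return P,(p["fx"],p["fy"],p["cx"],p["cy"])
def ray(c,uv):
    P,(fx,fy,cx,cy)=c
    d=P[:3,:3]@np.array([(uv[0]-cx)/fx,-(uv[1]-cy)/fy,-1]);return P[:3,3],d/np.linalg.norm(d)
def onz(c,uv,z):
    o,d=ray(c,uv);return o+d*(z-o[2])/d[2]
def proj(c,X):
    P,(fx,fy,cx,cy)=c
    q=P[:3,:3].T@(np.asarray(X)-P[:3,3]);return np.array([cx-fx*q[0]/q[2],cy+fy*q[1]/q[2]])
def tri(obs):
    A=0;b=0
    for c,uv in obs:
        o,d=ray(c,uv);M=np.eye(3)-np.outer(d,d);A=A+M;b=b+M@o
    X=np.linalg.solve(A,b);return X,[np.linalg.norm((np.eye(3)-np.outer(d,d))@(X-o)) for o,d in (ray(c,uv) for c,uv in obs)]
def down(phi):
    c,s=np.cos(phi),np.sin(phi);return np.array([[c,s,0],[s,-c,0],[0,0,-1.]])
def shot(name):
    c=cam("wrist");im=ctrl.read_camera("wrist");cv2.imwrite(f"pics/{name}.png",im);return c,im
E
python3 - <<'E'
from h import *
t,s=cam("top"),cam("side")
for n,a,b in [("white",(233,238),(334.5,214)),("brown",(230,274),(300.5,213)),("grey",(322,268),(305,272)),("pot",(430,202),(394,376)),("loupe",(283,196),(381,243)),("blocktop",(460,276),(284,342))]:
    X,e=tri([(t,a),(s,b)]);print(n,X,e)
for uv in [(210,219),(259,220),(204,329),(254,332)]: print("rackcorner",onz(t,uv,.014))
for uv in [(299,249),(351,262),(341,290),(290,277)]: print("basecorner",onz(t,uv,.018))
for uv in [(429,268),(467,266),(432,305),(470,302)]: print("stand",onz(t,uv,.05))
E
```

```text
white [0.5685 0.2414 0.014 ] [np.float64(0.00047576375579872924), np.float64(0.000475763755798604)]
brown [0.4926 0.2427 0.0145] [np.float64(0.00044728402089189417), np.float64(0.0004472840208918012)]
grey [0.5071 0.0551 0.0233] [np.float64(0.00044317654911970575), np.float64(0.00044317654911985027)]
pot [ 0.6602 -0.1715  0.0099] [np.float64(0.0018472586941163036), np.float64(0.0018472586941163092)]
loupe [0.662  0.1409 0.0217] [np.float64(0.002166910508861519), np.float64(0.0021669105088615035)]
blocktop [ 0.4793 -0.1924  0.1332] [np.float64(0.0005756195660840324), np.float64(0.0005756195660841106)]
rackcorner [0.6078 0.2921 0.014 ]
rackcorner [0.6082 0.1893 0.014 ]
rackcorner [0.3803 0.2872 0.014 ]
rackcorner [0.3768 0.1875 0.014 ]
basecorner [0.5471 0.1033 0.018 ]
basecorner [ 0.5225 -0.004   0.018 ]
basecorner [0.4643 0.0158 0.018 ]
basecorner [0.4884 0.1198 0.018 ]
stand [ 0.5078 -0.1562  0.05  ]
stand [ 0.5137 -0.2317  0.05  ]
stand [ 0.4349 -0.1599  0.05  ]
stand [ 0.4425 -0.2341  0.05  ]
```

```bash
cat >> h.py <<'E'
def look(pos,target,up=(0,0,1)):
    f=np.array(target)-pos;f/=np.linalg.norm(f);r=np.cross(f,up);r/=np.linalg.norm(r);u=np.cross(r,f)
    C=np.eye(4);C[:3,:3]=np.c_[r,u,-f];C[:3,3]=pos
    T=C@np.linalg.inv(ctrl.camera_params("wrist")["T_tool_cam"]);return T[:3,3],T[:3,:3]
E
python3 - <<'E'
from h import *
tg=np.array([.465,-.195,.087])
for az in (180,205,155,230):
  for el in (30,40,50,60):
    for d in (.2,.27):
      for flip in (1,-1):
        a,e=np.radians(az),np.radians(el)
        p,R=look(tg+d*np.array([np.cos(a)*np.cos(e),np.sin(a)*np.cos(e),np.sin(e)]),tg,(0,0,flip))
        q=ctrl.ik(p,R)
        if q is not None: print(az,el,d,flip,p,np.array(q))
print(ctrl.current_t())
E
```

```text
180 30 0.2 1 [ 0.4385 -0.1956  0.0717] [ -79.4557   88.5837  148.2896  107.8328   90.6415 -145.4717]
180 30 0.2 -1 [ 0.465  -0.1944  0.1176] [-53.5057  30.4977 134.9067 111.6894  37.3069 109.4438]
180 30 0.27 -1 [ 0.4044 -0.1944  0.1526] [-64.8148  22.9688 138.5932  95.2029  39.5444 116.632 ]
180 40 0.2 1 [ 0.4363 -0.1956  0.0766] [ -74.7043   75.7344  150.4815  117.9179   83.4587 -134.5455]
180 40 0.2 -1 [ 0.4703 -0.1944  0.1171] [-45.9792  24.164  126.8204  82.2627  24.2482 147.9778]
180 40 0.27 -1 [ 0.4167 -0.1944  0.1621] [-53.6474  15.0003 129.0066  65.0153  30.1945 160.0588]
180 50 0.2 1 [ 0.4349 -0.1956  0.0817] [ -67.8104   56.3541  147.079   123.7719   66.6692 -113.6766]
180 50 0.2 -1 [ 0.4754 -0.1944  0.1157] [ -39.5068   22.2355  118.5474   38.8331   24.8421 -163.0718]
180 50 0.27 1 [ 0.3899 -0.1956  0.1353] [ -78.8772   45.3876  149.646   110.3533   59.6118 -107.1915]
180 50 0.27 -1 [ 0.4304 -0.1944  0.1694] [ -44.3147   13.2156  119.479    31.7586   33.3488 -159.0054]
180 60 0.2 1 [ 0.4344 -0.1956  0.087 ] [-59.8095  39.1774 140.5102 119.8877  45.3466 -89.6419]
180 60 0.
[... 3558 characters left out ...]
517  71.3782 -62.7907]
230 50 0.2 -1 [ 0.4712 -0.1866  0.1157] [-45.4838  27.6442 105.4204  30.8327  53.6486 154.4583]
230 50 0.27 1 [ 0.4172 -0.253   0.1353] [-70.6206  40.2474 102.3761  46.2928  78.7551 -57.8578]
230 50 0.27 -1 [ 0.4423 -0.2211  0.1694] [-50.8285  22.7186 102.2241  27.2682  62.7609 154.8192]
230 60 0.2 1 [ 0.4458 -0.2188  0.087 ] [-62.2143  39.3081 106.4805  46.9165  64.6757 -54.8726]
230 60 0.2 -1 [ 0.4743 -0.1829  0.1135] [-37.9909  26.235  103.6576  18.7512  51.0965 169.9997]
230 60 0.27 1 [ 0.4233 -0.2457  0.1476] [-65.8636  33.3806 103.1635  42.1762  72.874  -49.6743]
230 60 0.27 -1 [ 0.4518 -0.2097  0.1741] [-42.1611  20.6587 100.4339  16.7028  60.5092 169.3247]
0.15
```

```bash
python3 - <<'E'
from h import *
tg=np.array([.465,-.195,.087]);a,e=np.radians(205),np.radians(45)
p,R=look(tg+.28*np.array([np.cos(a)*np.cos(e),np.sin(a)*np.cos(e),np.sin(e)]),tg)
ctrl.goto(p,R); c,im=shot("dial0"); cv2.imwrite("pics/dial0c.png",cv2.resize(im[130:330,200:440],None,fx=3,fy=3,interpolation=cv2.INTER_CUBIC)); print(ctrl.current_t(),p,ctrl.current_tool_pos())
E
```

```text
1.8083 [ 0.3872 -0.232   0.1357] [ 0.3872 -0.2327  0.1356]
```

View pics/dial0c.png

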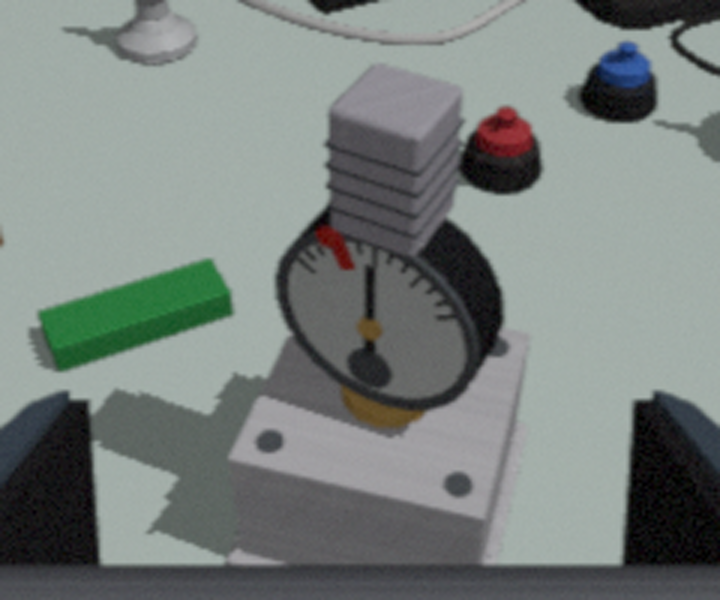

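The dial faces roughly −x (the robot). In the crop, its axis is at (369,328), the needle points straight up to (369,266), and the red index runs from (323,231) to (348,267), left of the top. The four top corners of the block are at (330,113), (417,140), (461,92) and (380,65).

```bash
python3 - <<'E'
from h import *
from scipy.optimize import least_squares
c=cam("wrist")
im=cv2.imread("pics/dial0.png")
f=lambda p:np.array([p[0]/3+200,p[1]/3+130])
obs=[((330,113),(-12,12,101)),((417,140),(-12,-12,101)),((461,92),(12,-12,101)),((380,65),(12,12,101)),((369,328),(-9.5,0,37))]
def W(s,l):
    x,y,z,a=s;R=np.array([[np.cos(a),-np.sin(a),0],[np.sin(a),np.cos(a),0],[0,0,1]]);return np.array([x,y,z])+R@(np.array(l)/1000)
for fixz in (0,1):
    res=lambda s:np.concatenate([proj(c,W([s[0],s[1],.05 if fixz else s[2],s[3]],l))-f(p) for p,l in obs])
    r=least_squares(res,[.475,-.195,.05,0]);s=r.x
    if fixz:s[2]=.05
    print("holder",s,np.degrees(s[3]),"res px",r.fun)
n=W(s,(1,0,0))-W(s,(0,0,0));n/=np.linalg.norm(n)
yh=W(s,(0,1,0))-W(s,(0,0,0));yh/=np.linalg.norm(yh)
def dial(uv):
    o,d=ray(c,uv);P0=W(s,(-9.5,0,37));X=o+d*((P0-o)@n)/(d@n)-P0;return X@yh*1e3,X[2]*1e3
hsv=cv2.cvtColor(im[195:225,295:325],cv2.COLOR_BGR2HSV);m=((hsv[...,0]<8)|(hsv[...,0]>172))&(hsv[...,1]>130)
v,u=np.nonzero(m);u=u+295;v=v+195
c0=dial(f((369,328)));print("centre",c0,"needle",dial(f((369,266))),"idx in",dial(f((348,267))),"out",dial(f((323,231))))
P=np.array([dial(p) for p in zip(u,v)])-c0
print(len(P),P.mean(0),"angle of centroid",np.arctan2(*P.mean(0)),"line fit",cv2.fitLine(P.astype(np.float32),2,0,.01,.01).ravel())
print("stand hole check",onz(c,f((385,420)),.05))
E
```

```text
holder [ 0.482  -0.1971  0.0457 -0.0954] -5.463849408842525 res px [-1.7259 -0.0998  0.0655  1.3387  1.5866  0.1438 -1.0065 -0.1415  1.2431
 -1.5182]
holder [ 0.4765 -0.1994  0.05   -0.0983] -5.634912920609773 res px [-2.4197 -0.5188  0.2562  1.2868  2.339  -0.3844 -1.0783 -0.9645  1.0484
 -0.0448]
centre (np.float64(0.9486400716076819), np.float64(-0.5349061199038385)) needle (np.float64(1.152850468012913), np.float64(21.125588069893205)) idx in (np.float64(7.2610779263934875), np.float64(18.004184334979218)) out (np.float64(14.47261169593932), np.float64(26.705910869494893))
90 [10.666  24.4764] angle of centroid 0.41095375251065447 line fit [ 0.6171  0.7869 10.666  24.4764]
stand hole check [ 0.4686 -0.2022  0.05  ]
```

```bash
python3 - <<'E'
from h import *
p=ctrl.current_tool_pos()
ctrl.move_l(p+[-.02,0,.13],vel=.3)
ctrl.goto(np.array([.5,.06,.18]),down(np.radians(83)))
print(ctrl.current_t());c,im=shot("w1");np.save("c1.npy",np.array([c[0]]))
ctrl.goto(np.array([.5,.21,.18]),down(np.radians(83)))
c,im2=shot("w2");np.save("c2.npy",np.array([c[0]]))
print(ctrl.current_t())
E
```

```text
4.5417
5.2917
```

View pics/w1.png

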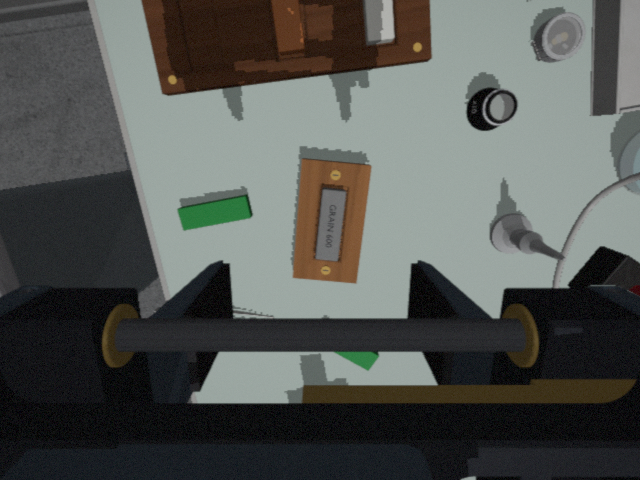

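View pics/w2.png

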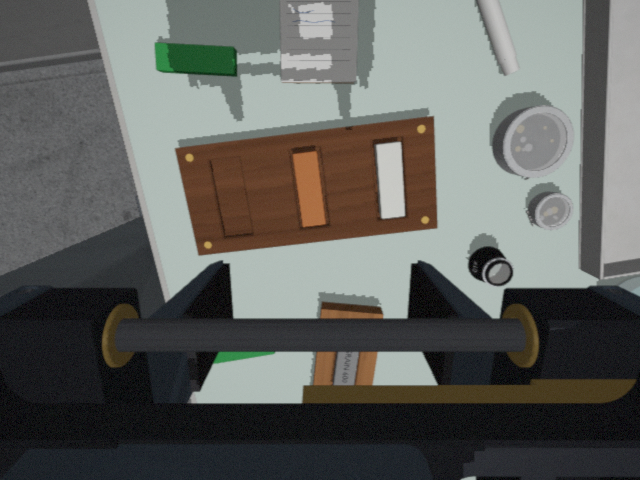

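The first wrist view shows the base with the grey stone at (331,225) and the rack's lower edge from (163,94) to (430,60). The second shows the whole rack, with corners (178,148), (433,117), (437,230) and (198,255). The empty pocket is at (232,197), brown at (310,188) and white at (391,180). I'll fit poses to these points.

```bash
cat > fit.py <<'E'
from h import *
from scipy.optimize import least_squares
p=ctrl.camera_params("wrist");K=(p["fx"],p["fy"],p["cx"],p["cy"])
c1=(np.load("c1.npy")[0],K);c2=(np.load("c2.npy")[0],K)
i1=cv2.imread("pics/w1.png");i2=cv2.imread("pics/w2.png")
def W(s,l):
    x,y,z,a=s;R=np.array([[np.cos(a),-np.sin(a),0],[np.sin(a),np.cos(a),0],[0,0,1]]);return np.array([x,y,z])+R@(np.array(l)/1000)
def fit(c,obs,s0,z=None):
    S=lambda s:[s[0],s[1],s[2] if z is None else z,s[3]]
    r=least_squares(lambda s:np.concatenate([proj(c,W(S(s),l))-p for p,l in obs]),s0);return S(r.x),r.fun
def ref(im,pts,w=4):
    g=cv2.cvtColor(im,cv2.COLOR_BGR2GRAY);q=np.array(pts,np.float32).reshape(-1,1,2)
    return cv2.cornerSubPix(g,q,(w,w),(-1,-1),(3,30,.01)).reshape(-1,2)
def blob(im,roi,f):
    x0,y0,x1,y1=roi;m=f(cv2.cvtColor(im[y0:y1,x0:x1],cv2.COLOR_BGR2HSV)).astype(np.uint8)
    n,L,st,_=cv2.connectedComponentsWithStats(m);k=1+np.argmax(st[1:,4]);pt=np.argwhere(L==k)[:,::-1].astype(np.float32)+[x0,y0]
    return cv2.minAreaRect(pt.astype(np.float32))
E
python3 - <<'E'
from fit import *
rp=ref(i2,[(178,148),(433,117),(437,230),(198,255)]);print(rp.tolist())
# image left=-x, up=+y
L=[(-118,52,14),(118,52,14),(118,-52,14),(-118,-52,14)]
for z in (None,0):s,f=fit(c2,list(zip(rp,L)),[.49,.24,0,0],z);print("rack",np.array(s),f)
bp=ref(i1,[(303,160),(371,165),(357,283),(293,278)]);print(bp.tolist())
L=[(-32,58,18),(32,58,18),(32,-58,18),(-32,-58,18)]
for z in (None,0):b,f=fit(c1,list(zip(bp,L)),[.51,.055,0,-.2],z);print("base",np.array(b),f)
print("free slot",W(s,(-75,0,9)),"white expected",W(s,(75,0,22)),"px",proj(c2,W(s,(-75,0,14))))
w=blob(i2,(368,125,412,230),lambda h:(h[...,2]>150)&(h[...,1]<60));br=blob(i2,(285,140,330,235),lambda h:(h[...,2]>120)&(h[...,1]>120))
g=blob(i1,(312,178,352,272),lambda h:(h[...,1]<50)&(h[...,2]>70))
print("white",w,onz(c2,w[0],.022),"brown",br,onz(c2,br[0],.022),"grey",g,onz(c1,g[0],.026))
for n,c,r,z in (("white",c2,w,.022),("grey",c1,g,.026)):
    q=np.array([onz(c,t,z)[:2] for t in cv2.boxPoints(r)]);e=[q[1]-q[0],q[2]-q[1]];e.sort(key=np.linalg.norm);print(n,[np.linalg.norm(t) for t in e],"long dir deg",np.degrees(np.arctan2(e[1][1],e[1][0])))
for a,b2 in [((172,79),(208,245)),((417,46),(425,220))]:
    X,e=tri([(c1,a),(c2,b2)]);print("rack screw",X,e)
t,sd=cam("top"),cam("side")
print("grey tri",tri([(c1,g[0]),(t,(322,268)),(sd,(305,272))]),"white tri",tri([(c2,w[0]),(t,(233,238)),(sd,(334.5,214))]))
E
```

```text
[[174.64759826660156, 148.2672119140625], [432.9851379394531, 115.68466186523438], [436.6510009765625, 227.77330017089844], [198.23182678222656, 255.1092071533203]]
rack [ 0.4931  0.2424 -0.0015 -0.0031] [-0.0397 -0.2133 -0.0801  0.0036 -0.0129  0.0456  0.1452  0.1808]
rack [ 0.4931  0.2425  0.     -0.0031] [-0.6864 -0.3012  0.4915 -0.2494  0.5327  0.3059 -0.3455  0.5607]
[[303.0, 160.0], [367.6869201660156, 163.29542541503906], [355.6366882324219, 282.9412841796875], [292.4112854003906, 277.2054443359375]]
base [ 0.5078  0.0568 -0.0043 -0.2068] [-2.46   -0.6258  1.9569  1.9333  0.2753 -1.1277  0.2851 -0.2983]
base [ 0.5078  0.0577  0.     -0.2067] [-2.8631 -1.3336  2.4843  1.3012  0.598  -0.2737 -0.1699  0.5035]
free slot [0.4181 0.2427 0.009 ] white expected [0.5681 0.2422 0.022 ] px [230.9541 198.6592]
white ((390.76397705078125, 179.6954345703125), (74.45317077636719, 24.651479721069336), 85.91438293457031) [0.5681 0.2431 0.022 ] brown ((308.8321533203125, 188.63604736328125), (73.69012451171875, 24.675350189208984), 82.9834976196289) [0.4929 0.2441 0.022 ] grey ((330.24383544921875, 224.68356323242188), (24.182186126708984, 70.40052032470703), 6.009006023406982) [0.5083 0.0584 0.026 ]
white [np.float64(0.02178504352256545), np.float64(0.06769698350756052)] long dir deg -89.36034575980159
grey [np.float64(0.02194712806725087), np.float64(0.06715741998275818)] long dir deg 76.95078398462655
rack screw [0.388  0.2011 0.0165] [np.float64(7.230451636606525e-05), np.float64(7.230451636614044e-05)]
rack screw [0.5986 0.2004 0.0173] [np.float64(7.244707028422597e-05), np.float64(7.244707028447698e-05)]
grey tri (array([0.5076, 0.0563, 0.0215]), [np.float64(0.0012312960023280963), np.float64(0.0011796865336596274), np.float64(0.000989263743123208)]) white tri (array([0.5689, 0.2418, 0.0136]), [np.float64(0.0007597224674369749), np.float64(0.0008730328839994599), np.float64(0.0001923912041686187)])
```

```bash
cat >> h.py <<'E'
def st(m):print(m,"t%.2f"%ctrl.current_t(),np.array(ctrl.current_tool_pos()),"w %.3f"%ctrl.current_grip_width(),"gf %.1f"%ctrl.current_grasp_force(),"F",np.array(ctrl.current_contact_force()))
def pick(x,y,phi,ztop,op=.45):
    ctrl.goto(np.array([x,y,ztop+.03]),down(phi)); ctrl.command_gripper(op)
    ctrl.move_l(np.array([x,y,ztop+.008]),vel=.12)
    hit=ctrl.move_l(np.array([x,y,ztop-.002]),vel=.02,contact_N=4);st(f"hit {hit}")
    z=ctrl.current_tool_pos()[2]+(.0012 if hit else .0025)
    ctrl.move_l(np.array([x,y,z]),vel=.03);ctrl.command_gripper(0);st("gripped")
    return ctrl.current_tool_pos()[2]
def lower(x,y,phi,z):
    ctrl.goto(np.array([x,y,z+.03]),down(phi)); ctrl.move_l(np.array([x,y,z+.010]),vel=.12)
    hit=ctrl.move_l(np.array([x,y,z-.002]),vel=.025,contact_N=4);st(f"lower hit {hit} above nominal {(ctrl.current_tool_pos()[2]-z)*1e3:.2f} mm")
E
python3 - <<'E'
from h import *
phi=np.radians(77)
zg=pick(.508,.058,phi,.018)
ctrl.move_l(np.array([.508,.058,zg+.04]),vel=.2);st("lifted");print("zg",zg);open("zg","w").write(str(zg))
E
```

```text
hit True t7.77 [0.5083 0.058  0.0183] w 0.448 gf 4.9 F [0.4088 0.4343 9.5758]
gripped t8.45 [0.5079 0.058  0.0194] w 0.235 gf 30.0 F [-0.2465  0.6638 -0.759 ]
lifted t8.80 [0.5085 0.058  0.06  ] w 0.240 gf 30.0 F [-0.2437  0.2462 -0.6334]
zg 0.019395864028046352
```

```bash
python3 - <<'E'
from h import *
lower(.4181,.2427,np.radians(89.8),float(open("zg").read())-.004)
E
```

```text
lower hit True above nominal -0.41 mm t10.39 [0.4183 0.2427 0.015 ] w 0.237 gf 30.0 F [0.8569 0.8262 2.0716]
```

```bash
python3 - <<'E'
from h import *
ctrl.command_gripper(.4);ctrl.sleep(.25);p=ctrl.current_tool_pos();ctrl.move_l(p+[0,0,.035],vel=.2);st("released grey")
x,y=.5681,.2428
z=pick(x,y,np.radians(90.2),.014);open("zw","w").write(str(z))
ctrl.move_l(np.array([x,y,z+.04]),vel=.2);st("lifted")
ctrl.goto(np.array([.508,.058,.18]),down(np.radians(77)));c,im=shot("w3");np.save("c3.npy",np.array([c[0]]));st("")
cv2.imwrite("pics/w3c.png",cv2.resize(im[130:330,220:440],None,fx=3,fy=3,interpolation=cv2.INTER_CUBIC))
E
```

```text
released grey t11.41 [0.4187 0.2428 0.0508] w 0.401 gf 0.0 F [ 0.276   0.3093 -0.1945]
hit True t13.13 [0.5683 0.2429 0.0143] w 0.453 gf 4.9 F [-1.9289 -0.4621 10.4412]
gripped t13.82 [0.5681 0.2428 0.0154] w 0.235 gf 30.0 F [ 0.4214  0.6558 -0.5405]
lifted t14.17 [0.5687 0.243  0.0563] w 0.239 gf 30.0 F [ 0.4729 -0.5031 -0.7035]
 t15.13 [0.5081 0.0589 0.179 ] w 0.240 gf 30.0 F [ 0.2888  0.2316 -0.051 ]
```

View pics/w3c.png

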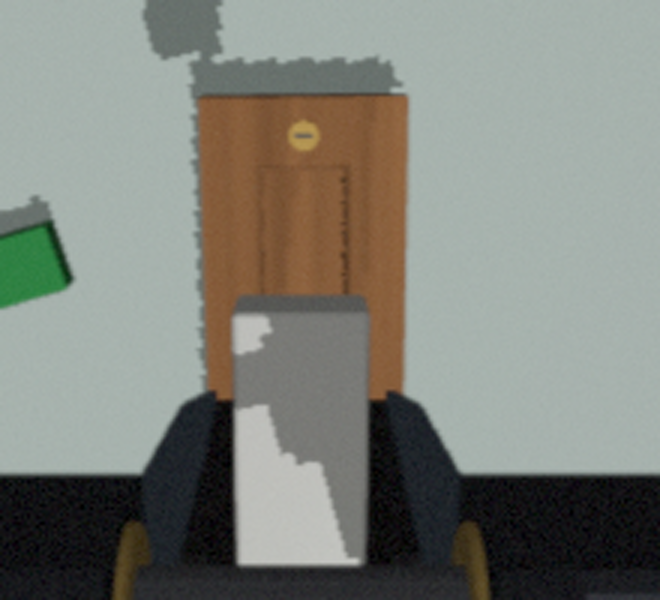

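The white stone is in the grip, square with the fingers. Below it is the empty pocket, its far edge at crop row 166 and columns 261–347. The base's far edge is at row 96, columns 198–407.

```bash
python3 - <<'E'
from fit import *
c=(np.load("c3.npy")[0],K);f=lambda p:(p[0]/3+220,p[1]/3+130)
R=down(np.radians(77));o=np.array(ctrl.current_tool_pos());print(o, np.degrees(np.arctan2(*np.array(ctrl.current_eef_rot())[[1,0],0])))
loc=lambda p,z:(R.T@(onz(c,f(p),z)-o))[:2]*1e3
for n,p in dict(UL=(198,96),UR=(407,96),L2=(207,392),R2=(404,397),pUL=(261,166),pUR=(347,166),pL2=(264,292),pR2=(345,292),screw=(303,136)).items(): print(n,loc(p,.018))
zt=o[2]+.0066
for n,p in dict(sUL=(234,313),sUR=(368,313),sL=(237,560)).items(): print("stone top",n,loc(p,zt))
for n,p in dict(bUL=(238,297),bUR=(364,297)).items(): print("stone bot",n,loc(p,zt-.013))
E
```

```text
[0.5081 0.0589 0.179 ] 77.07213937066798
UL [ 56.5253 -31.7136]
UR [56.5205 31.6061]
L2 [-38.0992 -31.1875]
R2 [-39.8204  33.191 ]
pUL [ 35.4034 -12.8323]
pUR [35.4022 13.6757]
pL2 [ -4.5244 -12.2685]
pR2 [-4.5241 13.5051]
screw [44.5435  0.1074]
stone top sUL [ 32.475  -11.2162]
stone top sUR [32.4755 10.0154]
stone top sL [-10.7295 -11.4224]
stone bot bUL [ 31.8859 -11.3194]
stone bot bUR [31.8862 10.134 ]
```

```bash
python3 - <<'E'
from h import *
lower(.5087,.0590,np.radians(77),float(open("zw").read())+.004)
E
```

```text
lower hit True above nominal -0.35 mm t16.48 [0.5089 0.059  0.0191] w 0.240 gf 30.0 F [ 0.9499 -1.0005  1.3492]
```

```bash
python3 - <<'E'
from h import *
ctrl.command_gripper(.45);ctrl.sleep(.25);p=ctrl.current_tool_pos();ctrl.move_l(p+[0,0,.14],vel=.35);st("released white")
tg=np.array([.467,-.197,.087]);a,e=np.radians(174.5),np.radians(52)
p,R=look(tg+.28*np.array([np.cos(a)*np.cos(e),np.sin(a)*np.cos(e),np.sin(e)]),tg)
up=p+[-.03,.02,.10]
print(p,ctrl.ik(p,R),ctrl.ik(up,R))
if ctrl.ik(up,R) is not None:
    ctrl.goto(up,R);ctrl.goto(p,R);st("dial view");c,im=shot("dial1");np.save("c4.npy",np.array([c[0]]))
    cv2.imwrite("pics/dial1c.png",cv2.resize(im[140:330,220:420],None,fx=3.1,fy=3.1,interpolation=cv2.INTER_CUBIC))
E
```

```text
released white t17.77 [0.5089 0.059  0.1599] w 0.448 gf 0.0 F [-0.9571 -0.062  -0.4837]
[ 0.3873 -0.1902  0.1451] None [-84.0018   6.9038 144.7952  79.859   53.1901 -54.5577]Traceback (most recent call last):
  File "<stdin>", line 8, in <module>
bench.MotionError: the arm cannot take that pose within its joint ranges
```

```bash
python3 - <<'E'
from h import *
tg=np.array([.467,-.197,.087]);best=None
for az in (175,180):
  for el in (54,57,60,63,66):
    for d in (.22,.25):
      a,e=np.radians(az),np.radians(el)
      p,R=look(tg+d*np.array([np.cos(a)*np.cos(e),np.sin(a)*np.cos(e),np.sin(e)]),tg);q=ctrl.ik(p,R)
      if q is not None and best is None: best=(p,R);print(az,el,d,p,np.array(q))
p,R=best;ctrl.goto(p,R);st("dial view");c,im=shot("dial1");np.save("c4.npy",np.array([c[0]]))
cv2.imwrite("pics/dial1c.png",cv2.resize(im[130:320,220:420],None,fx=3,fy=3,interpolation=cv2.INTER_CUBIC))
E
```

```text
175 54 0.22 [ 0.4253 -0.1936  0.0994] [ -63.7348   49.1414  149.1373  130.9188   62.3531 -107.6   ]
dial view t20.99 [ 0.4254 -0.1935  0.1   ] w 0.448 gf 0.0 F [-0.559  -0.1621 -0.1604]
```

View pics/dial1c.png

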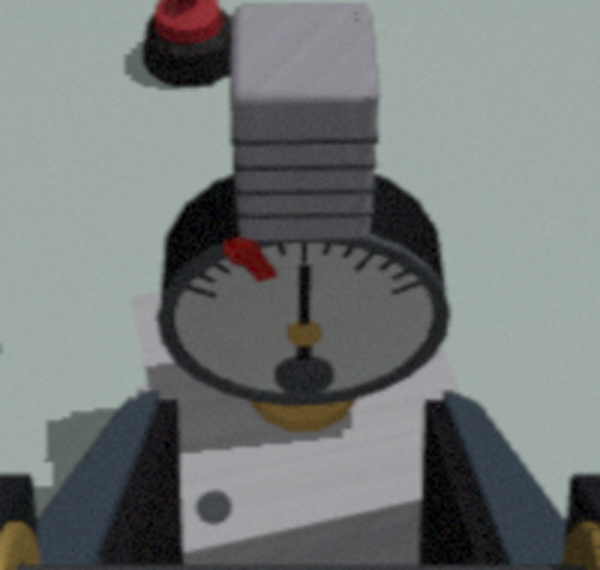

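The dial is now seen straight on. The axis is at (303,333), the needle tip at (305,265), and the red index runs from (233,243) to (267,276). The block's top face has corners at (232,97), (376,97), (370,6) and (234,8).

```bash
python3 - <<'E'
from fit import *
c4=(np.load("c4.npy")[0],K);im=cv2.imread("pics/dial1.png")
f=lambda p:np.array([p[0]/3+220,p[1]/3+130])
obs=[((232,97),(-12,12,101)),((376,97),(-12,-12,101)),((370,6),(12,-12,101)),((234,8),(12,12,101)),((303,333),(-9.5,0,37)),((240,235),(-12,12,65)),((370,236),(-12,-12,65)),((303,265),(-9.5,0,58.5))]
for z in (None,.05):
    s,r=fit(c4,[(f(p),l) for p,l in obs],[.475,-.197,.05,-.1],z);print(np.array(s),"yaw",np.degrees(s[3]),np.abs(r).max())
n=W(s,(1000,0,0))-W(s,(0,0,0));yh=W(s,(0,1000,0))-W(s,(0,0,0))
hsv=cv2.cvtColor(im,cv2.COLOR_BGR2HSV);m=((hsv[...,0]<8)|(hsv[...,0]>172))&(hsv[...,1]>120);m[:200]=0;m[230:]=0;m[:,:290]=0;m[:,320:]=0
v,u=np.nonzero(m)
for off in (9,10.5,12,14):
    P0=W(s,(-off,0,37))
    def dial(uv,P0=P0):
        o,d=ray(c4,uv);X=o+d*((P0-o)@n)/(d@n)-P0;return np.array([X@yh,X[2]])*1e3
    c0=dial(f((303,333)));nd=dial(f((304.5,265)));a=np.array([dial(p) for p in zip(u,v)])
    P=a-[c0[0],0];l=cv2.fitLine(P.astype(np.float32),2,0,.01,.01).ravel();inn=dial(f((267,276)))-[c0[0],0]
    print(off,"c",c0,"needle",nd,"n",len(P),"mean",P.mean(0),np.arctan2(*P.mean(0)),"inner",inn,np.arctan2(*inn),"line",np.arctan2(l[0],l[1]))
E
```

```text
[ 0.4813 -0.1987  0.0465 -0.075 ] yaw -4.299306911716334 3.61171086251386
[ 0.4778 -0.1984  0.05   -0.0749] yaw -4.290922025699165 4.116669031878928
9 c [ 0.0379 -3.2079] needle [-0.2012 19.0872] n 148 mean [10.8338 22.257 ] 0.45299776852987045 inner [ 7.0418 15.837 ] 0.41838857294355336 line 0.51999956
10.5 c [ 0.0632 -1.131 ] needle [-0.1732 20.9091] n 148 mean [10.7099 24.0427] 0.4190670041226372 inner [ 6.9613 17.696 ] 0.3747859613385269 line 0.51999956
12 c [0.0885 0.9458] needle [-0.1451 22.731 ] n 148 mean [10.586  25.8283] 0.38897848260077145 inner [ 6.8807 19.5551] 0.33833472411157484 line 0.51999956
14 c [0.1222 3.7149] needle [-0.1077 25.1602] n 148 mean [10.4209 28.2092] 0.35386424695763613 inner [ 6.7734 22.0338] 0.2982395064388493 line 0.51999974
```

```bash
cat >> h.py <<'E'
from scipy.spatial.transform import Rotation as Ro
YAW=np.radians(-4.5);PHI=np.pi+YAW;HX=np.array([np.cos(YAW),np.sin(YAW),0])
def lean(th,tip,comp=0.,h=.112):
    "tool pose for lean th, tip point, graver pushed in by comp"
    Q=Ro.from_rotvec(HX*th).as_matrix();return np.array(tip)+Q@np.array([0,0,h-comp]),Q@down(PHI)
E
python3 - <<'E'
from h import *
for th in (0,.3,.4,.5):
    p,R=lean(th,[.5089,.059,.026]);q=ctrl.ik(p,R);print(th,p,None if q is None else np.array(q))
p=ctrl.current_tool_pos();ctrl.move_l(p+[-.05,0,.12],vel=.3)
x,y=.479,-.1985
ctrl.goto(np.array([x,y,.2]),down(PHI));ctrl.command_gripper(.6);st("above")
c,im=shot("pre");np.save("c5.npy",np.array([c[0]]))
cv2.imwrite("pics/prec.png",cv2.resize(im[160:400,180:460],None,fx=2,fy=2))
E
```

```text
0 [0.5089 0.059  0.138 ] [ -0.0676  24.7786  98.1226  -0.      57.0988 -85.5676]
0.3 [0.5063 0.026  0.133 ] [ -15.6765   25.9808  100.4604   19.8616   58.5747 -112.3513]
0.4 [0.5055 0.0155 0.1292] [ -20.5061   27.7143  100.6317   25.3812   60.842  -120.3145]
0.5 [0.5047 0.0055 0.1243] [ -24.9689   30.0452  100.4892   30.0647   63.7094 -127.422 ]
above t23.94 [ 0.4788 -0.1986  0.2   ] w 0.600 gf 0.0 F [ 0.3769 -0.0381 -0.9998]
```

View pics/prec.png

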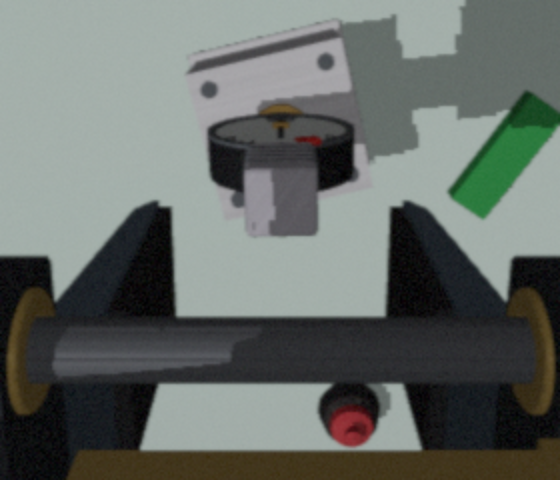

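The block sits centred between the fingers at crop column 282 (finger middle 280) and square with them, so I'll descend and grip it.

```bash
python3 - <<'E'
from h import *
x,y=.479,-.1985
ctrl.move_l(np.array([x,y,.135]),vel=.15)
h=ctrl.move_l(np.array([x,y,.118]),vel=.06,contact_N=6);st(f"down {h}")
ctrl.command_gripper(.3);st(".3")
ctrl.command_gripper(0);st("closed")
z0=ctrl.current_tool_pos()[2];open("h0","w").write(str(z0-.006))
ctrl.move_l(np.array([x,y,z0+.03]),vel=.1);st("mid")
ctrl.move_l(np.array([x,y,z0+.065]),vel=.15);ctrl.sleep(.15);st("lifted");print("tau",np.array(ctrl.current_wrist_torque()))
E
```

```text
down False t25.01 [ 0.4789 -0.1984  0.1178] w 0.600 gf 0.0 F [ 0.6284 -1.3749  0.0102]
.3 t25.61 [ 0.479  -0.1985  0.118 ] w 0.304 gf 0.0 F [-0.1332  0.0004  0.6749]
closed t25.83 [ 0.479  -0.1985  0.118 ] w 0.260 gf 30.0 F [-0.3374  0.2737  0.7128]
mid t26.28 [ 0.4789 -0.1985  0.1479] w 0.261 gf 30.0 F [-0.2079  0.7222 -3.2974]
lifted t26.82 [ 0.4784 -0.1982  0.1818] w 0.263 gf 30.0 F [ 0.4637  0.1945 -2.5056]
tau [ 0.083  -0.1604 -0.0118]
```

```bash
cat >> h.py <<'E'
H=lambda:float(open("h0").read())
TIP=np.array([.5089,.059,.026])
def F(n=12):
    a=[]
    for _ in range(n): a.append(ctrl.current_contact_force());ctrl.sleep(.02)
    return np.mean(a,0)
E
python3 - <<'E'
from h import *
p,R=lean(0,TIP+[0,0,.035],h=H());ctrl.goto(p,R)
p,R=lean(0,TIP+[0,0,.008],h=H());ctrl.move_l(p,vel=.12);ctrl.sleep(.2);f0=F();st("above");print(f0)
for c in (.0,.002,.004):
    p,R=lean(0,TIP,c,h=H());ctrl.move_l(p,vel=.02);ctrl.sleep(.1);print(c,F()-f0,np.array(ctrl.current_tool_pos())-p)
np.save("f0.npy",f0);ctrl.sleep(.1);st("standing")
E
```

```text
above t28.61 [0.5091 0.059  0.1464] w 0.263 gf 30.0 F [ 0.4727  0.06   -1.6413]
[-0.1827 -0.0107 -1.8224]
0.0 [ 0.1686 -0.0069 -0.2389] [ 0. -0.  0.]
0.002 [ 0.1367 -0.0332  1.9246] [0.     0.     0.0001]
0.004 [0.2604 0.1207 2.5352] [ 0. -0.  0.]
standing t30.66 [0.5089 0.059  0.134 ] w 0.261 gf 30.0 F [0.8262 0.0094 0.31  ]
```

```bash
python3 - <<'E'
from h import *
for th in (.1,.2,.3,.39):
    p,R=lean(th,TIP,.0035,h=H());ctrl.move_l(p,vel=.04,ori=R)
ctrl.sleep(1.0);st("leaned");print(F()-np.load("f0.npy"),ctrl.current_t())
c,im=shot("lean1")
cv2.imwrite("pics/lean1c.png",cv2.resize(im[200:290,260:390],None,fx=6,fy=6,interpolation=cv2.INTER_CUBIC))
E
```

```text
leaned t33.33 [0.5056 0.0179 0.1264] w 0.261 gf 30.0 F [-0.7809 -0.1838  1.4653]
[-0.3368 -0.1309  2.5104] 33.525
```

View pics/lean1c.png

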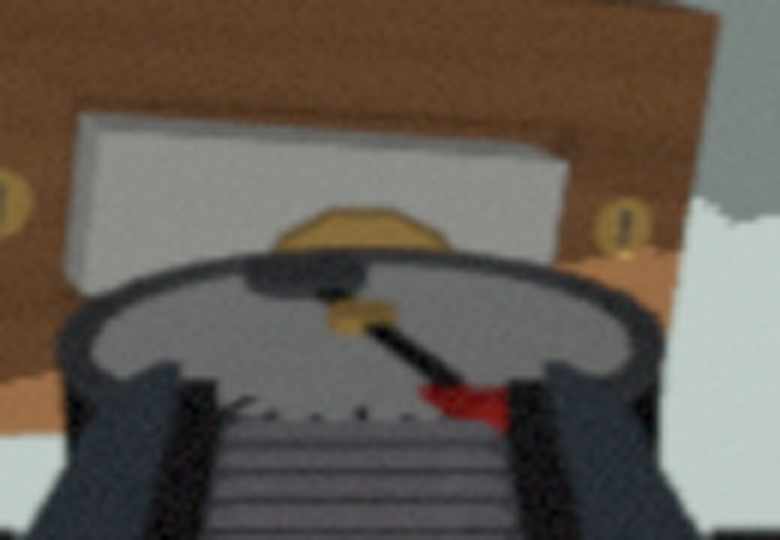

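The needle and the red index meet at around (450,382) in the crop, and the axis is at (362,316). The needle looks slightly past the middle of the index, so I'll rectify all three dial pictures onto the dial plane and compare.

```bash
python3 - <<'E'
from fit import *
S=9.;lean_c=cam("wrist")
c4=(np.load("c4.npy")[0],K)
# dial0 camera: recompute from its commanded pose
tg=np.array([.465,-.195,.087]);a,e=np.radians(205),np.radians(45)
p0=tg+.28*np.array([np.cos(a)*np.cos(e),np.sin(a)*np.cos(e),np.sin(e)]);_p,_R=look(p0,tg)
T=np.eye(4);T[:3,:3]=_R;T[:3,3]=[.3872,-.2327,.1356];c0=(T@ctrl.camera_params("wrist")["T_tool_cam"],K)
def hold(s):
    a=s[3];return np.array([[np.cos(a),-np.sin(a),0],[np.sin(a),np.cos(a),0],[0,0,1]]),np.array(s[:3])
R0,o0=hold([.4765,-.1994,.05,-.0983]);R1,o1=hold([.4778,-.1984,.05,-.0749])
Rt=np.array(ctrl.current_eef_rot());tp=np.array(ctrl.current_tool_pos());R2=Rt@np.diag([-1,1,-1.]);o2=tp+R2@[0,0,-(.112-.044)]
print("holder lean",np.arcsin(-R2[1,2]),"axis tilt out of plane",R2[2,0])
tiles=[]
for name,c,R,o,px in (("dial0",c0,R0,o0,(323,239.3)),("dial1",c4,R1,o1,(321,241)),("lean1",lean_c,R2,o2,(320.3,252.7))):
    im=cv2.imread(f"pics/{name}.png");P0=o+R@[-.0105,0,.037];d=np.array(px)-proj(c,P0);print(name,"shift px",d)
    g=[(-20,-8),(20,-8),(20,28),(-20,28)]   # (y,z) mm, left = +y
    src=np.float32([proj(c,P0+R@np.array([0,y,z])/1e3)+d for y,z in g]);dst=np.float32([((22-y)*S,(30-z)*S) for y,z in g])
    t=cv2.warpPerspective(im,cv2.getPerspectiveTransform(src,dst),(396,340),flags=cv2.INTER_CUBIC)
    h=cv2.cvtColor(t,cv2.COLOR_BGR2HSV);m=((h[...,0]<8)|(h[...,0]>172))&(h[...,1]>120)
    v,u=np.nonzero(m);y=22-u/S;z=30-v/S;r=np.hypot(y,z);th=np.arctan2(y,z);k=(r>14)&(r<32)&(th>0.1)&(th<.8)
    for lo,hi in ((17,19),(19,21),(21,23),(23,26)):
        q=k&(r>lo)&(r<hi); 
        if q.sum()>20: print("  red r",lo,hi,"th %.3f [%.3f %.3f]"%(th[q].mean(),*np.percentile(th[q],[5,95])),q.sum())
    V=h[...,2].astype(float)
    for rr in (7,9,11,13,15,17,19):
        ths=np.linspace(-.3,.8,331);val=cv2.remap(V.astype(np.float32),((22-rr*np.sin(ths))*S).astype(np.float32)[None],((30-rr*np.cos(ths))*S).astype(np.float32)[None],1)[0]
        w=np.clip(np.median(val)-25-val,0,None);print("  dark r",rr,"th %.3f"%((w*ths).sum()/(w.sum()+1e-9)),int(w.max()),end=";")
    print()
    for a in (.3,.4,.5):cv2.line(t,(int((22-22*np.sin(a))*S),int((30-22*np.cos(a))*S)),(int((22-27*np.sin(a))*S),int((30-27*np.cos(a))*S)),(255,0,0) if a!=.4 else (0,255,0),1)
    tiles.append(t)
tiles.append(np.zeros_like(tiles[0]))
o=np.vstack([np.hstack(tiles[:2]),np.hstack(tiles[2:])]);o=cv2.resize(o,(680,584));cv2.imwrite("pics/rect.png",o)
E
```

```text
holder lean 0.3887786758468407 axis tilt out of plane -7.265071910824949e-05
dial0 shift px [ 0.6702 -2.0014]
  red r 19 21 th 0.357 [0.264 0.446] 545
  red r 21 23 th 0.357 [0.267 0.448] 715
  red r 23 26 th 0.364 [0.277 0.451] 1149
  dark r 7 th 0.020 49;  dark r 9 th 0.026 50;  dark r 11 th 0.021 57;  dark r 13 th 0.016 56;  dark r 15 th 0.017 51;  dark r 17 th 0.015 59;  dark r 19 th 0.010 55;
dial1 shift px [-0.1488  1.0581]
  red r 19 21 th 0.377 [0.290 0.459] 409
  red r 21 23 th 0.372 [0.284 0.459] 697
  red r 23 26 th 0.387 [0.303 0.470] 1113
  dark r 7 th 0.002 65;  dark r 9 th 0.006 55;  dark r 11 th 0.007 59;  dark r 13 th 0.006 58;  dark r 15 th 0.000 59;  dark r 17 th 0.001 55;  dark r 19 th 0.001 56;
lean1 shift px [ 0.9232 -2.6391]
  red r 19 21 th 0.341 [0.275 0.413] 262
  red r 21 23 th 0.343 [0.250 0.435] 732
  red r 23 26 th 0.395 [0.259 0.536] 1788
  dark r 7 th 0.390 40;  dark r 9 th 0.395 65;  dark r 11 th 0.399 65;  dark r 13 th 0.406 61;  dark r 15 th 0.404 66;  dark r 17 th 0.398 58;  dark r 19 th 0.396 61;
```

View pics/rect.png

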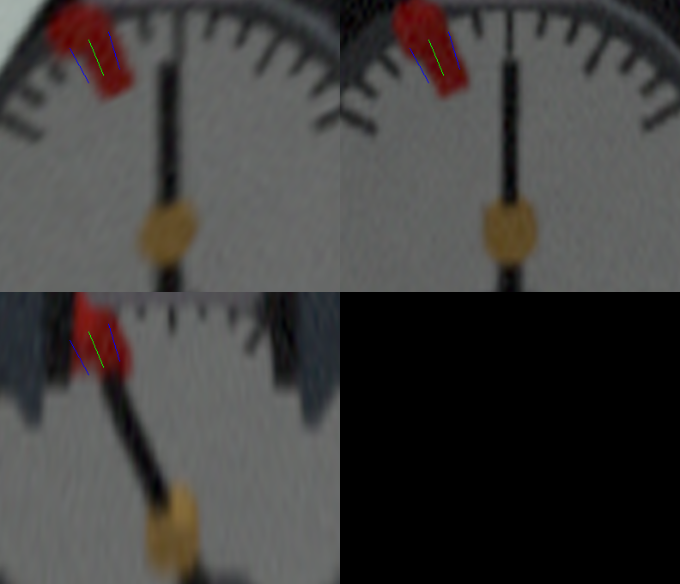

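In all three rectified views the index's middle lies at about 0.34–0.37 rad, with the needle at 0.39–0.40, so I'll ease the lean back to 0.355 rad.

```bash
python3 - <<'E'
from h import *
p,R=lean(.355,TIP,.0035,h=H());ctrl.move_l(p,vel=.03,ori=R)
ctrl.sleep(1.5);st("");print(F()-np.load("f0.npy"))
Rt=np.array(ctrl.current_eef_rot());print("lean",np.arcsin(Rt[1,2]),np.array(ctrl.current_tool_pos())-p)
print(ctrl.sign_off(),ctrl.current_t())
E
```

```text
t35.35 [0.5059 0.0214 0.1278] w 0.262 gf 30.0 F [0.2445 1.4085 0.375 ]
[1.2208 1.4004 3.0637]
lean 0.3538873106230278 [-0.  0. -0.]
the job is handed in; nothing more can be done
the job is handed in; nothing more can be done
```

Both stones are swapped and home, and I handed the job in at about 35 s. The holder was still gripped with its graver on the white stone at about 3 N, leaning 0.354 rad against an index I measured at about 0.35 rad; the verdict was not shown to me.

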